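# Empty the rinsed bearing balls from a tumbler barrel

### The job

Give the yellow perforated cap on the tumbler barrel a quarter turn counter-clockwise, lift it off and set it down gently, grip side up, flat in the green tray. Then swing the red lever over so that the barrel tips and all five steel balls pour out of its mouth into the dark dish, and leave the barrel tipped, without disturbing the other things on the bench.

Things in the scene. Friction and masses are not known exactly. Their poses are not given: they have to be found in the camera images.
- axle (a point): Centre of the axle of a fixed grey tipping stand, 125 mm above the table, midway between two upright cheeks (outer faces 132 mm apart, 34 mm wide, tops 142 mm above the table). They carry an open-topped aluminium barrel. Axes: x along the axle, away from the lever; z up; y level, towards the side the barrel tips to, where the dish stands.
- barrel (a joint): Tilt of the barrel about the axle, rad: 0 upright (start, a stop), grows as it tips towards +y of point axle, stop at 2.3 (mouth well below level). Friction axle: it stays where it is left; moving it takes about 6 N at the lever bar. The balls run out from about 1.8; at 2.1 to 2.2 all are out within a second.
- barrel_mouth (a point): Centre of the barrel's rim, 47 mm from the axle; turns with the barrel; axes like point axle while upright, z out of the mouth. Barrel: 72 mm outside, 64 mm inside diameter, 92 mm tall, wall 4 mm, two bayonet tabs outside the rim.
- lever_bar (a point): Grip point on the red round lever bar: 14 mm diameter, 52 mm long, parallel to the axle. It is 110 mm to -x of point axle, 80 mm from the axle line. Upright, the lever leans 0.7 rad from vertical towards -y (bar 52 mm to -y of, 61 mm above the axle); tipping swings it over the top to +y, level with the axle at tilt 2.27. The flat lever arm is 26 to 34 mm from this point towards the barrel.
- cap: Yellow perforated (grate) shaker cap, 98 mm diameter, 110 g, held by a bayonet. Origin: centre of the skirt's underside, 14 mm below point barrel_mouth when on the barrel; grate top 19 mm above it; z up. Fastened while its x is 0 to 0.15 rad counter-clockwise of x of point axle (start). Turned counter-clockwise seen from above it meets a stop at about 1.5 rad; from 1.05 on to the stop it lifts straight off.
- cap_grip (a point): Point in the black upright grip bar across the top of the cap, 42 mm above the cap's origin, axes as cap. The bar is 60 mm long along x, 16 mm thick along y; its top is 7 mm above this point, its foot 23 mm below. It turns easily, with up to 2 mm of play.
- cap_tray_in (a point): Centre of the inner floor (4 mm above the table) of the shallow green tray for the cap, fixed; 180 mm along x, 170 mm along y, 14 mm tall, walls 4 mm. It may stand right or left of the stand.
- dish_in (a point): Centre of the inner floor (4 mm above the table) of the loose dark steel parts dish in front of the barrel on the side it tips to; 150 mm along x, 160 mm along y, 36 mm tall, walls 4 mm.
- ball0_center (a point): Steel ball, 18 mm diameter, 24 g; this point is its centre. Starts inside the barrel, on its floor.
- ball1_center (a point): Steel ball, 18 mm diameter, 24 g; this point is its centre. Starts inside the barrel, on its floor.
- ball2_center (a point): Steel ball, 18 mm diameter, 24 g; this point is its centre. Starts inside the barrel, on its floor.
- ball3_center (a point): Steel ball, 18 mm diameter, 24 g; this point is its centre. Starts inside the barrel, on its floor.
- ball4_center (a point): Steel ball, 18 mm diameter, 24 g; this point is its centre. Starts inside the barrel, on its floor.
- screwdriver: Bystander: orange-handled screwdriver lying on the bench, 190 mm long along its x. Origin under its middle.
- wrench: Bystander: steel wrench lying on the bench, 170 mm along its x. Origin under its middle.
- bearing_ring: Bystander: steel bearing ring, 52 mm diameter, 14 mm tall, lying flat. Origin under its centre.
- socket: Bystander: steel socket, 26 mm diameter, 32 mm tall, standing. Origin under its centre.
- oil_bottle: Bystander: white bottle with red cap, 56 mm diameter, 130 mm tall, standing. Origin under its centre.
- tape_roll: Bystander: blue tape roll, 90 mm diameter, 20 mm tall, lying flat. Origin under its centre.
- socket_block: Bystander, fixed: blue block with 12 sockets, 160 x 130 mm, 42 mm tall. Stands where the cap tray does not. Origin under its centre.
Not all that is in view belongs to the job. What is shaped like the part that bears cap_tray_in but orange is not meant. What is shaped like the cap but white is not meant.

How it is judged:
On the way, in this order (a step that is already met when the one before it is completed fails the run):
1. the cap is off the barrel and lies let go, grip side up, flat in the green tray, while the barrel is still nearly upright (tilt under 0.5 rad) (horizontal distance between cap and cap_tray_in below 0.055 m and z of cap in the frame of cap_tray_in between -0.004 and 0.006 m and angle between cap's own z axis and vertical below 0.1 rad and linear speed of cap below 0.03 m/s and contact force between the fingers and cap below 0.1 N and value of joint barrel below 0.5 rad), for 0.2 s.
2. the barrel is tipped beyond 1.6 rad and all five balls are in the dish (x of ball0_center in the frame of dish_in between -0.072 and 0.072 m and y of ball0_center in the frame of dish_in between -0.077 and 0.077 m and z of ball0_center in the frame of dish_in between 0 and 0.03 m and x of ball1_center in the frame of dish_in between -0.072 and 0.072 m and y of ball1_center in the frame of dish_in between -0.077 and 0.077 m and z of ball1_center in the frame of dish_in between 0 and 0.03 m and x of ball2_center in the frame of dish_in between -0.072 and 0.072 m and y of ball2_center in the frame of dish_in between -0.077 and 0.077 m and z of ball2_center in the frame of dish_in between 0 and 0.03 m and x of ball3_center in the frame of dish_in between -0.072 and 0.072 m and y of ball3_center in the frame of dish_in between -0.077 and 0.077 m and z of ball3_center in the frame of dish_in between 0 and 0.03 m and x of ball4_center in the frame of dish_in between -0.072 and 0.072 m and y of ball4_center in the frame of dish_in between -0.077 and 0.077 m and z of ball4_center in the frame of dish_in between 0 and 0.03 m and value of joint barrel above 1.6 rad), for 0.2 s.
At the end, for the whole second after the job is handed in: All five balls lie inside the dish (centres within its walls and less than 30 mm above its floor), the cap rests flat in the green tray, grip up (within 55 mm of the tray's centre, within 6 mm of its floor, tilted under 0.1 rad, at rest), and the barrel is left tipped beyond 1.6 rad (all of step 2 and horizontal distance between cap and cap_tray_in below 0.055 m and z of cap in the frame of cap_tray_in between -0.004 and 0.006 m and angle between cap's own z axis and vertical below 0.1 rad and linear speed of cap below 0.03 m/s); the robot touches nothing.
It fails at once if the cap drops or is slammed: faster than 0.7 m/s within 8 cm of the bench (linear speed of cap above 0.7 m/s and height (world z) of cap below 0.08 m).
It fails at once if the dish is shoved more than 30 mm from its place (distance of dish_in from where it was at the start of the episode above 0.03 m).
It fails at once if one of the loose bystanders (screwdriver, wrench, bearing ring, socket, oil bottle, tape roll) is moved more than 30 mm (distance of any of screwdriver, wrench, bearing_ring, socket, oil_bottle, tape_roll from where it was at the start of the episode above 0.03 m).
It also fails if it takes over 61 s, if anything falls off the work surface, if the arm or the gripper's body presses on something with over 40 N, if the wrist force passes 120 N, or if a joint passes its speed limit or range.

### The arm

A 6-joint arm with a two-finger parallel gripper is mounted at the origin on the work surface. World frame = base frame: x ahead of the robot, y to its left, z up, the work surface at z = 0. Lengths are in m, angles in rad, forces in N, time in s.
With the tool pointing down it reaches from about 0.325 to 0.775 m from the base axis. Payload 5.5 kg.
Tool frame: the origin (TCP) lies between the finger pads; the fingertips stand 8 mm ahead of it and the grasp point (between the pads) lies 11 mm behind it (tcp_to_tips is the distance from the TCP to the fingertips, in m); z points along the fingers, y is the direction in which the jaws open and shut (so a half turn about z gives the same grasp; the last joint's range is limited). The gripper opens to 88 mm and grips with 3 to 60 N. Pads are 20 mm wide; open, the fingers measure 115 mm over their backs; the gripper's body (75 mm by 178 mm) begins 61 mm behind the grasp point.
Start: joints at [1.268, 0.091, 1.231, -0, 1.82, -0.057], TCP at [0.146, 0.582, 0.231] pointing down, gripper open.
Joint ranges: [-2.87, 2.87], [-0.86, 2.18], [0.17, 2.46], [-1.51, 4.65], [0.06, 2.69], [-2.65, 2.65]. Speed limits (rad/s): [2.57, 2.57, 3.01, 3.14, 3.14, 3.14].

### API

Orientations are given as a unit quaternion [w, x, y, z].
In Python, from bench import * gives the robot as it stands. Calls block until the motion is done:
- move_to(position, orientation): joint-space move of the TCP to a pose.
- move_l(position, speed=0.15, orientation=None): straight line of the TCP; orientation=None keeps the orientation; speed is the mean speed in m/s.
- movej(angles): joint-space move.
- gripper_open() and close(): open the fingers fully, or close them until they stop; the grip force is fixed at half the most.
- hold(seconds).
- inverse_kinematics(position, orientation): joint angles nearest the present ones, or None.
- state(): the state.
- get_image(name): name is "scene" or "top" or "wrist"; returns a dict with "frame" (420x560x3 uint8, blue, green, red), "depth" (420x560 float32, m along the optical axis (not along the pixel's ray), 0 where there is no reading), "camera_matrix" (3x3 intrinsics, pixels), "view" (4x4, takes a point from world to camera coordinates). Camera axes: x right, y up, looking along -z (the intrinsics and any distortion apply to the point x, -y, -z); pixel columns grow to the right and rows downward; lengths in m; the calibration is good to about 2 mm. The wrist camera is an equidistant fisheye: a pixel r from the principal point sees the ray r / f radians off the axis. A picture is of the moment at which its call begins.
A pose or a line that the arm cannot do raises IKError and nothing moves.
- job_done(): hands the job in, once; it reports no verdict.
The state is a dict: "time": time; "joint_pos": joint angles; "dq": joint speeds; "joint_torque": joint torques, N m; "ee_pos": TCP position; "ee_rot": TCP orientation; "ft_force": force on the tool from outside, world axes, zero at the start; "moment": the same for the moment, N m; "finger_gap": finger opening in m.
Only numpy, scipy, OpenCV 4.12 (cv2) and the standard library are available. Lean on these libraries where they do the work, as an engineer would, in place of code of your own. Each camera call takes 0.05 s, during which the arm holds its last target.

## Working session

There is one attempt and no reset: what is moved stays moved. The work goes in short steps, each a Python script; the robot and the scene stay as the last script left them, time stands still between calls to the robot, and variables do not carry over. Pictures are saved under pics/ and viewed, and the job is handed in when it is done.

```bash
ls; mkdir -p pics; python3 - <<'E'
from bench import *
import cv2, numpy as np, pickle
d={}
for n in ("scene","top","wrist"):
    im=get_image(n); d[n]=im
    cv2.imwrite(f"pics/{n}0.png",im["frame"])
    V=np.array(im["view"]); print(n,np.array(im["camera_matrix"]).round(1).tolist()); print(V.round(3).tolist(), [k for k in im])
pickle.dump(d,open("im0.pkl","wb"))
print(state())
E
```

```text
pics
scene [[504.6, 0.0, 266.5], [0.0, 504.6, 204.1], [0.0, 0.0, 1.0]]
[[0.015, 1.0, -0.005, 0.049], [-0.738, 0.014, 0.675, 0.32], [0.675, -0.006, 0.738, -1.768], [0.0, 0.0, 0.0, 1.0]] ['frame', 'depth', 'camera_matrix', 'view']
top [[508.1, 0.0, 284.7], [0.0, 508.1, 205.6], [0.0, 0.0, 1.0]]
[[-0.005, -1.0, 0.007, -0.035], [0.989, -0.004, 0.15, -0.566], [-0.15, 0.008, 0.989, -1.38], [0.0, 0.0, 0.0, 1.0]] ['frame', 'depth', 'camera_matrix', 'view']
wrist [[325.2, 0.0, 277.3], [0.0, 325.2, 208.0], [0.0, 0.0, 1.0]]
[[0.243, 0.97, -0.003, -0.6], [-0.937, 0.234, -0.258, 0.031], [-0.249, 0.065, 0.966, -0.39], [0.0, 0.0, 0.0, 1.0]] ['frame', 'depth', 'camera_matrix', 'view']
{'time': 0.15, 'joint_pos': array([ 1.26830840e+00,  9.16935452e-02,  1.23161225e+00, -1.83052723e-05,
        1.81980822e+00, -5.66796680e-02]), 'dq': array([-0.00018576, -0.00145624, -0.00512043,  0.00043138, -0.00047949,
        0.00074883]), 'joint_torque': array([ 9.36369142e-04, -4.47048497e+01, -4.06906199e+01,  6.97963312e-02,
        2.75229343e-02, -9.39599408e-05]), 'ee_pos': array([0.14593506, 0.58175754, 0.22976037]), 'ee_rot': array([-1.27144091e-04,  1.22597140e-01,  9.92456227e-01, -7.50035628e-04]), 'ft_force': array([ 0.18331145, -0.27609703,  0.82474218]), 'moment': array([0.04149503, 0.00200439, 0.03481558]), 'finger_gap': 0.0874634917962308}
```

View pics/scene0.png

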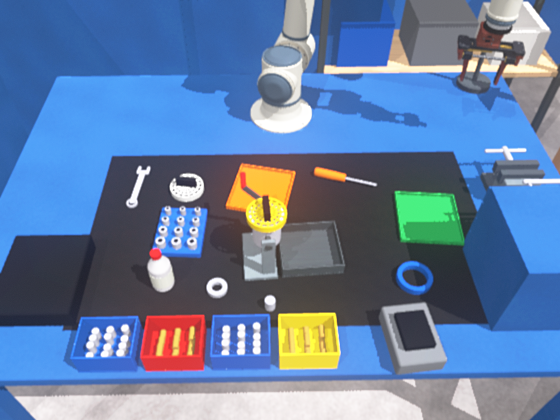

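View pics/top0.png

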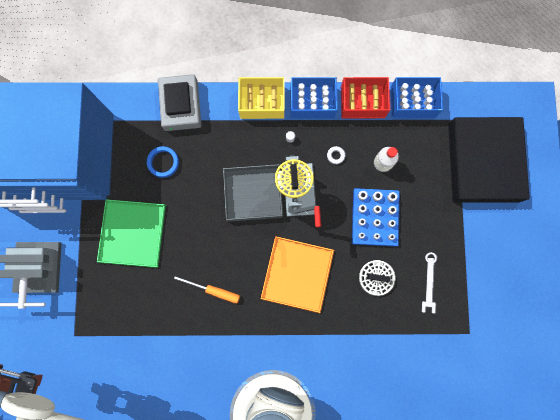

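View pics/wrist0.png

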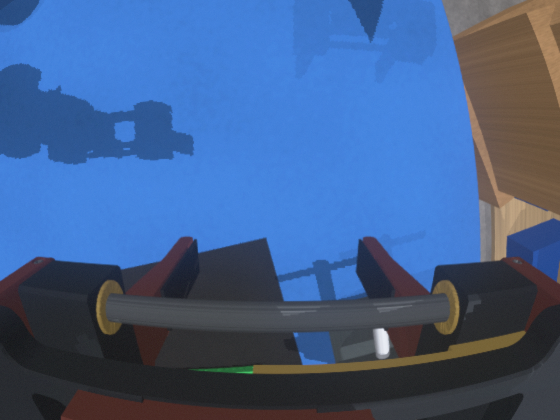

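The top view shows the yellow cap at (295,178) and the red lever at (318,216), on the robot side. The dish is left of the barrel at (255,193) and the green tray is at (131,234). The orange tray and the white cap are decoys. In the scene view the cap is at (266,215), the dish at (312,248) and the tray at (429,217).

```bash
cat > h.py <<'E'
import numpy as np, cv2, pickle
def ray(im,u,v):
    K=np.array(im["camera_matrix"]);V=np.array(im["view"])
    d=np.linalg.inv(K)@np.array([u,v,1.]); d=np.array([d[0],-d[1],-d[2]])
    R=V[:3,:3]; return -R.T@V[:3,3], R.T@d   # depth-scaled
def onplane(im,u,v,z):
    c,d=ray(im,u,v); return c+d*(z-c[2])/d[2]
def tri(i1,p1,i2,p2):
    c1,d1=ray(i1,*p1);c2,d2=ray(i2,*p2)
    s=np.linalg.lstsq(np.c_[d1,-d2],c2-c1,rcond=None)[0]
    a=c1+s[0]*d1;b=c2+s[1]*d2
    return (a+b)/2,np.linalg.norm(a-b)
def pts(im,mask):
    v,u=np.nonzero(mask&(im["depth"]>0)); z=im["depth"][v,u]
    K=np.array(im["camera_matrix"]);V=np.array(im["view"])
    P=np.c_[(u-K[0,2])/K[0,0]*z,-(v-K[1,2])/K[1,1]*z,-z]
    return (P-V[:3,3])@V[:3,:3],u,v
def hsv(im): return cv2.cvtColor(im["frame"],cv2.COLOR_BGR2HSV)
def mask(im,lo,hi,roi=None):
    m=cv2.inRange(hsv(im),np.array(lo),np.array(hi))
    if roi is not None:
        k=np.zeros_like(m);x0,y0,x1,y1=roi;k[y0:y1,x0:x1]=1;m=m*k
    return m>0
E
python3 - <<'E'
from h import *
d=pickle.load(open("im0.pkl","rb"))
S,T=d["scene"],d["top"]
for n,im,(a,b,c,e) in (("s",S,(220,170,360,300)),("t",T,(210,140,350,240))):
    cv2.imwrite(f"pics/crop_{n}.png",cv2.resize(im["frame"][b:e,a:c],None,fx=5,fy=5,interpolation=cv2.INTER_NEAREST))
def rep(n,im,m):
    P,u,v=pts(im,m)
    if len(P): print(n,len(P),"uv",u.mean().round(1),v.mean().round(1),"bbox",u.min(),v.min(),u.max(),v.max(),"med",np.median(P,0).round(4),"p95z",np.percentile(P[:,2],[5,50,95]).round(4))
rois={"s":(220,170,310,250),"t":(250,150,330,240)}
for n,im in(("s",S),("t",T)):
    r=rois[n]
    rep(n+" yellow",im,mask(im,(22,120,120),(35,255,255),r))
    rep(n+" red",im,mask(im,(0,150,80),(8,255,255),r)|mask(im,(174,150,80),(180,255,255),r))
    m=mask(im,(45,120,60),(75,255,255));rep(n+" green",im,m)
    c=max(cv2.findContours(m.astype(np.uint8),cv2.RETR_EXTERNAL,cv2.CHAIN_APPROX_SIMPLE)[0],key=cv2.contourArea)
    print(cv2.minAreaRect(c))
    q=cv2.approxPolyDP(c,8,True)[:,0]
    print([ (tuple(x),onplane(im,*x,0.014)[:2].round(4)) for x in q])
E
```

```text
s yellow 943 uv 265.5 214.2 bbox 233 176 286 232 med [ 0.6224 -0.0611  0.1741] p95z [0.0047 0.1741 0.1789]
s red 101 uv 245.6 182.3 bbox 226 170 295 209 med [ 0.5166 -0.1153  0.19  ] p95z [-0.0011  0.19    0.1942]
s green 3233 uv 428.1 218.0 bbox 394 191 464 245 med [0.4985 0.403  0.0035] p95z [-0.0009  0.0035  0.0125]
((428.8393859863281, 217.87330627441406), (72.06121063232422, 51.513057708740234), 2.726310968399048)
[((np.int32(394), np.int32(192)), array([0.4037, 0.3212])), ((np.int32(400), np.int32(241)), array([0.5869, 0.3035])), ((np.int32(463), np.int32(244)), array([0.6002, 0.4705])), ((np.int32(453), np.int32(194)), array([0.4151, 0.4925]))]
t yellow 515 uv 293.4 178.6 bbox 275 160 313 239 med [ 0.617  -0.0574  0.1757] p95z [0.1274 0.1757 0.182 ]
t red 123 uv 317.0 216.3 bbox 314 206 320 226 med [ 0.5192 -0.1167  0.1908] p95z [0.0019 0.1908 0.1957]
t green 3875 uv 130.9 233.1 bbox 97 128 171 267 med [0.4947 0.4009 0.0041] p95z [-0.0015  0.0041  0.0128]
((130.763427734375, 232.97161865234375), (61.55836486816406, 65.52986907958984), 6.842772960662842)
[((np.int32(105), np.int32(200)), array([0.5889, 0.4756])), ((np.int32(97), np.int32(261)), array([0.4156, 0.4897])), ((np.int32(156), np.int32(267)), array([0.3981, 0.324 ])), ((np.int32(165), np.int32(205)), array([0.5737, 0.3041]))]
```

```bash
ls pics
```

```text
crop_s.png
crop_t.png
scene0.png
top0.png
wrist0.png
```

View pics/crop_t.png

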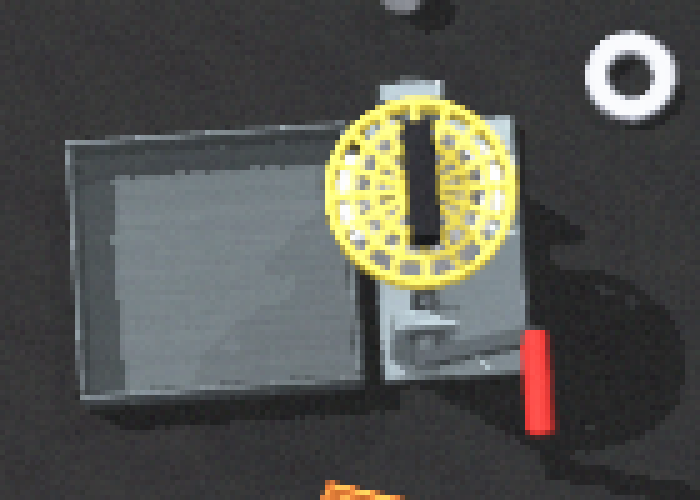

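View pics/crop_s.png

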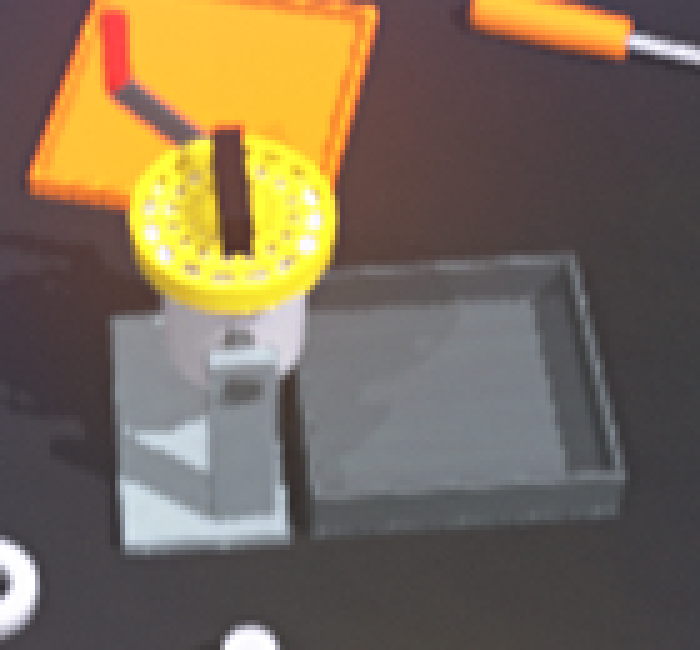

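The crops show the cap circle centred at about (294,178) in the top view with its black grip bar nearly along world x. The lever bar runs parallel to it, at (317,216).

```bash
python3 - <<'E'
from h import *
d=pickle.load(open("im0.pkl","rb"))
S,T=d["scene"],d["top"]
def line(P):
    r,_,a=cv2.minAreaRect((P[:,:2]*1000).astype(np.float32)); 
    c=P.mean(0);w,e=np.linalg.eigh(np.cov(P[:,:2].T));return c.round(4),(np.array(r)).round(1),np.array(_).round(1),np.degrees(np.arctan(e[1,1]/e[0,1])).round(2),len(P)
cen={}
for n,im,r,rr in(("s",S,(245,190,285,232),(235,165,250,192)),("t",T,(280,158,312,200),(310,202,324,230))):
    h=hsv(im)
    dark=mask(im,(0,0,0),(180,255,70),r)
    P,u,v=pts(im,dark); k=(P[:,2]>0.195)&(P[:,2]<.215); print(n,"griptop",line(P[k]),"z",np.percentile(P[k,2],[10,50,90]).round(4))
    cen[n,'g']=((u[k].min()+u[k].max())/2,(v[k].min()+v[k].max())/2); print(cen[n,'g'])
    red=mask(im,(0,150,80),(8,255,255),rr)|mask(im,(172,150,80),(180,255,255),rr)
    P,u,v=pts(im,red);k=P[:,2]>.17;print(n,"red",line(P[k]),"z",np.percentile(P[k,2],[10,50,90]).round(4))
    cen[n,'r']=(u[k].mean(),v[k].mean())
    y=mask(im,(22,120,120),(35,255,255),(240,155,320,240))
    c=max(cv2.findContours(y.astype(np.uint8),cv2.RETR_EXTERNAL,cv2.CHAIN_APPROX_NONE)[0],key=cv2.contourArea)
    c=cv2.convexHull(c);e=cv2.fitEllipse(c);print(n,"cap ell",e)
    for z in(.165,.1745,.177): print(onplane(im,*e[0],z).round(4))
print("red tri",tri(S,cen['s','r'],T,cen['t','r']))
print("grip tri",tri(S,cen['s','g'],T,cen['t','g']))
# dish: depth
for n,im,r in(("s",S,(275,215,350,280)),("t",T,(215,155,290,230))):
    P,u,v=pts(im,mask(im,(0,0,25),(180,255,255),r))
    k=(P[:,2]>.027)&(P[:,2]<.045)
    print(n,"rim",P[k].min(0).round(4),P[k].max(0).round(4),line(P[k]))
    m=np.zeros(im["depth"].shape,np.uint8)
    m[v[k],u[k]]=1
E
```

```text
<stdin>:6: RuntimeWarning: Mean of empty slice.
  ret = um.true_divide(
  avg = a.mean(axis, **keepdims_kw)
<stdin>:6: RuntimeWarning: Degrees of freedom <= 0 for slice
  c *= np.true_divide(1, fact)
  c *= np.true_divide(1, fact)
Traceback (most recent call last):
IndexError: index -1 is out of bounds for axis 0 with size 0
```

```bash
python3 - <<'E'
from h import *
d=pickle.load(open("im0.pkl","rb"))
S,T=d["scene"],d["top"]
for im,u,v in((S,265,208),(S,267,217),(T,295,176),(T,294,168)): print(im["frame"][v,u],hsv(im)[v,u],im["depth"][v-1:v+2,u-1:u+2].round(3).tolist(), onplane(im,u,v,.207))
def line(P):
    r=cv2.minAreaRect((P[:,:2]*1000).astype(np.float32))
    w,e=np.linalg.eigh(np.cov(P[:,:2].T));return P.mean(0).round(4),np.array(r[0]).round(1),np.array(r[1]).round(1),np.degrees(np.arctan(e[1,1]/e[0,1])).round(2),len(P)
cen={}
for n,im,r,rr in(("s",S,(255,190,275,225),(235,165,250,192)),("t",T,(288,160,300,192),(310,202,324,230))):
    dark=mask(im,(0,0,0),(180,255,70),r).astype(np.uint8)
    c=max(cv2.findContours(dark,cv2.RETR_EXTERNAL,cv2.CHAIN_APPROX_NONE)[0],key=cv2.contourArea)
    m=np.zeros_like(dark);cv2.drawContours(m,[c],-1,1,-1)
    v,u=np.nonzero(m); print(n,"bar rect",cv2.minAreaRect(c),"bbox",u.min(),v.min(),u.max(),v.max())
    P=np.array([onplane(im,a,b,.207) for a,b in zip(u,v)]);print("on .207",line(P))
    P,_,_=pts(im,m>0); print("bar depth z",len(P),np.percentile(P[:,2],[5,25,50,75,95]).round(4) if len(P) else '')
    if len(P): print(P.mean(0))
    cen[n,'g']=(u.mean(),v.mean())
    red=mask(im,(0,150,80),(8,255,255),rr)|mask(im,(172,150,80),(180,255,255),rr)
    P,u,v=pts(im,red);k=P[:,2]>.17;print(n,"red",line(P[k]),"z",np.percentile(P[k,2],[10,50,90]).round(4))
    cen[n,'r']=(u[k].mean(),v[k].mean())
    y=mask(im,(22,120,120),(35,255,255),(240,155,320,240))
    c=max(cv2.findContours(y.astype(np.uint8),cv2.RETR_EXTERNAL,cv2.CHAIN_APPROX_NONE)[0],key=cv2.contourArea)
    c=cv2.convexHull(c);e=cv2.fitEllipse(c);print(n,"cap ell",e)
    for z in(.165,.1745,.177): print(onplane(im,*e[0],z).round(4))
print("red tri",tri(S,cen['s','r'],T,cen['t','r']))
print("grip tri",tri(S,cen['s','g'],T,cen['t','g']))
for n,im,r in(("s",S,(275,215,350,280)),("t",T,(215,155,290,230))):
    P,u,v=pts(im,mask(im,(0,0,0),(180,255,255),r))
    k=(P[:,2]>.027)&(P[:,2]<.042)
    print(n,"rim",P[k].min(0).round(4),P[k].max(0).round(4),line(P[k]))
E
```

```text
[63 67 99] [ 3 93 99] [[1.190999984741211, 1.1920000314712524, 1.190999984741211], [1.184999942779541, 1.190000057220459, 1.1820000410079956], [1.187000036239624, 1.1890000104904175, 1.184999942779541]] [ 0.63383225 -0.06063338  0.207     ]
[49 60 91] [  8 118  91] [[1.190000057220459, 1.1829999685287476, 1.1859999895095825], [1.1859999895095825, 0.0, 1.187000036239624], [1.1890000104904175, 1.190000057220459, 1.190999984741211]] [ 0.66195498 -0.05635529  0.207     ]
[58 52 53] [125  26  58] [[1.2690000534057617, 1.2690000534057617, 1.2669999599456787], [1.2660000324249268, 1.2669999599456787, 1.2690000534057617], [1.2699999809265137, 1.2740000486373901, 1.2699999809265137]] [ 0.61591484 -0.06206368  0.207     ]
[59 54 53] [115  26  59] [[1.2760000228881836, 1.2699999809265137, 1.2740000486373901], [1.2719999551773071, 1.2719999551773071, 1.2710000276565552], [1.2730000019073486, 1.2699999809265137, 1.2710000276565552]] [ 0.63635642 -0.05973084  0.207     ]Traceback (most recent call last):
  File "<stdin>", line 11, in <module>
ValueError: max() iterable argument is empty
```

```bash
cat > m.py <<'E'
from h import *
d=pickle.load(open("im0.pkl","rb"))
S,T=d["scene"],d["top"]
def line(P):
    r=cv2.minAreaRect((P[:,:2]*1000).astype(np.float32))
    w,e=np.linalg.eigh(np.cov(P[:,:2].T));return P.mean(0).round(4),np.array(r[0]).round(1),np.array(r[1]).round(1),np.degrees(np.arctan(e[1,1]/e[0,1])).round(2),len(P)
cen={}
for n,im,r,rr,vm in(("s",S,(255,193,275,225),(235,165,250,192),125),("t",T,(288,160,300,192),(310,202,324,230),75)):
    dark=mask(im,(0,0,0),(180,190,vm),r).astype(np.uint8)
    c=max(cv2.findContours(dark,cv2.RETR_EXTERNAL,cv2.CHAIN_APPROX_NONE)[0],key=cv2.contourArea)
    m=np.zeros_like(dark);cv2.drawContours(m,[c],-1,1,-1)
    v,u=np.nonzero(m); print(n,"bar rect",cv2.minAreaRect(c),"bbox",u.min(),v.min(),u.max(),v.max())
    P=np.array([onplane(im,a,b,.207) for a,b in zip(u,v)]);print("on .207",line(P))
    P,_,_=pts(im,m>0); print("bar depth z",len(P),np.percentile(P[:,2],[5,25,50,75,95]).round(4) if len(P) else '')
    if len(P): print(P.mean(0))
    cen[n,'g']=(u.mean(),v.mean())
    red=mask(im,(0,150,80),(8,255,255),rr)|mask(im,(172,150,80),(180,255,255),rr)
    P,u,v=pts(im,red);k=P[:,2]>.17;print(n,"red",line(P[k]),"z",np.percentile(P[k,2],[10,50,90]).round(4))
    cen[n,'r']=(u[k].mean(),v[k].mean())
    y=mask(im,(22,120,120),(35,255,255),(240,155,320,240))
    c=max(cv2.findContours(y.astype(np.uint8),cv2.RETR_EXTERNAL,cv2.CHAIN_APPROX_NONE)[0],key=cv2.contourArea)
    c=cv2.convexHull(c);e=cv2.fitEllipse(c);print(n,"cap ell",e)
    for z in(.165,.1745,.177): print(onplane(im,*e[0],z).round(4))
print("red tri",tri(S,cen['s','r'],T,cen['t','r']))
print("grip tri",tri(S,cen['s','g'],T,cen['t','g']))
for n,im,r in(("s",S,(275,215,350,280)),("t",T,(215,155,290,230))):
    P,u,v=pts(im,mask(im,(0,0,0),(180,255,255),r))
    k=(P[:,2]>.027)&(P[:,2]<.042)
    print(n,"rim",P[k].min(0).round(4),P[k].max(0).round(4),line(P[k]))
E
python3 m.py
```

```text
s bar rect ((265.90594482421875, 208.05941772460938), (24.3784122467041, 5.771215915679932), 84.2894058227539) bbox 263 196 269 220
on .207 (array([ 0.6338, -0.0584,  0.207 ]), array([633.1, -58.6]), array([76.7, 13.6]), np.float64(2.92), 140)
bar depth z 139 [0.1868 0.2034 0.2054 0.2068 0.209 ]
[ 0.63000025 -0.05837749  0.20289111]
s red (array([ 0.5218, -0.1161,  0.1904]), array([ 520.2, -115.7]), array([55.8, 12.3]), np.float64(3.74), 78) z [0.1878 0.1905 0.1936]
s cap ell ((266.1674499511719, 213.9077911376953), (36.43225860595703, 42.81954574584961), 90.62716674804688)
[ 0.6155 -0.0578  0.165 ]
[ 0.6238 -0.0579  0.1745]
[ 0.626  -0.0579  0.177 ]
t bar rect ((293.93365478515625, 176.0044403076172), (24.34595489501953, 5.454558372497559), 86.18592071533203) bbox 291 164 297 188
on .207 (array([ 0.6151, -0.0594,  0.207 ]), array([616. , -59.4]), array([61.9, 13.6]), np.float64(4.17), 134)
bar depth z 132 [0.1997 0.2043 0.2059 0.2074 0.2104]
[ 0.6154358  -0.05945203  0.20536059]
t red (array([ 0.5163, -0.1164,  0.1912]), array([ 517.3, -116.7]), array([50.9, 14. ]), np.float64(2.46), 112) z [0.1875 0.1911 0.1953]
t cap ell ((293.5029296875, 177.9640655517578), (38.130558013916016, 38.27123260498047), 121.11141204833984)
[ 0.6197 -0.0594  0.165 ]
[ 0.6177 -0.0591  0.1745]
[ 0.6172 -0.0591  0.177 ]
red tri (array([ 0.51697498, -0.11656364,  0.18551766]), np.float64(0.00045729126763202296))
grip tri (array([ 0.61864001, -0.05905841,  0.18991831]), np.float64(0.0015880554240844313))
s rim [ 0.528  -0.0248  0.027 ] [0.691  0.1395 0.0396] (array([0.6199, 0.0662, 0.0329]), array([610.2,  55.6]), array([155.8, 160.8]), np.float64(-14.78), 456)
t rim [ 0.5281 -0.0493  0.0271] [0.6883 0.138  0.0418] (array([0.6059, 0.0647, 0.0344]), array([609.1,  44.8]), array([151.4, 180.1]), np.float64(29.68), 323)
```

The axle comes out near (0.62, -0.059) with yaw about 3°, and the tray centre near (0.498, 0.398). Before moving, I'll check how high things stand in the swing region and which wrist joint branch to use.

```bash
python3 - <<'E'
from h import *
from bench import *
from scipy.spatial.transform import Rotation as R
d=pickle.load(open("im0.pkl","rb"))
S,T=d["scene"],d["top"]
for n,im in (("s",S),("t",T)):
    P,u,v=pts(im,np.ones(im["depth"].shape,bool))
    r=np.hypot(P[:,0],P[:,1]);a=np.degrees(np.arctan2(P[:,1],P[:,0]))
    for lo in range(-20,100,10):
        k=(a>lo)&(a<lo+10)&(r>.35)&(P[:,2]>.06)
        out=[]
        for r0 in np.arange(.35,.95,.1):
            q=k&(r>r0)&(r<r0+.1); out.append(round(float(np.percentile(P[q,2],98)),2) if q.sum()>5 else 0)
        print(n,lo,out)
def quat(yaw,flip=0):
    # tool z down, tool y at world angle yaw+90
    y=np.array([-np.sin(yaw),np.cos(yaw),0]);z=np.array([0,0,-1.]);x=np.cross(y,z)
    q=R.from_matrix(np.c_[x,y,z]).as_quat();return q[[3,0,1,2]]
for yw in np.radians([3.5,3.5+180]):
    for dl in (0,1.3,1.5):
        print(yw,dl,inverse_kinematics([.62,-.059,.191],quat(yw+dl)))
    print(inverse_kinematics([.62,-.059,.36],quat(yw)))
c=-np.array(d["wrist"]["view"])[:3,:3].T@np.array(d["wrist"]["view"])[:3,3];print("wrist cam",c)
E
```

```text
s -20 [0, 0.19, 0.19, 0, 0, 0.07]
s -10 [0, 0.17, 0.21, 0.2, 0.07, 0.07]
s 0 [0, 0, 0, 0, 0.07, 0.07]
s 10 [0, 0, 0, 0, 0, 0.07]
s 20 [0, 0, 0, 0, 0, 0.24]
s 30 [0, 0, 0, 0, 0.24, 0.24]
s 40 [0, 0, 0, 0, 0.24, 0.24]
s 50 [0, 0, 0, 0.11, 0.11, 0]
s 60 [0, 0, 0, 0.09, 0.11, 0]
s 70 [0, 0.35, 0.48, 0.35, 0, 0]
s 80 [0, 0, 0, 0, 0, 0]
s 90 [0, 0, 0, 0, 0, 0]
t -20 [0, 0.2, 0.19, 0, 0.07, 0.08]
t -10 [0, 0.17, 0.21, 0.18, 0.07, 0.08]
t 0 [0, 0, 0, 0, 0.07, 0.08]
t 10 [0, 0, 0, 0, 0, 0.08]
t 20 [0, 0, 0, 0, 0, 0.24]
t 30 [0, 0, 0, 0, 0.24, 0.24]
t 40 [0, 0, 0, 0, 0.24, 0.24]
t 50 [0, 0, 0, 0.11, 0.11, 0.21]
t 60 [0.57, 0.57, 0, 0.09, 0.11, 0]
t 70 [0.57, 0.57, 0.39, 0, 0, 0]
t 80 [0, 0, 0, 0, 0, 0]
t 90 [0, 0, 0, 0, 0, 0]
0.061086523819801536 0 [-1.49494827e-01  1.48335234e-01  1.23896410e+00 -4.44089210e-16
  1.75429332e+00 -1.78137768e+00]
0.061086523819801536 1.3 None
0.061086523819801536 1.5 None
[-1.49494827e-01  2.29636378e-01  8.43761132e-01 -4.44089210e-16
  2.06819514e+00 -1.78137768e+00]
3.202679177409595 0 [-1.49494827e-01  1.48335234e-01  1.23896410e+00 -4.44089210e-16
  1.75429332e+00  1.36021498e+00]
3.202679177409595 1.3 [-1.49494827e-01  1.48335234e-01  1.23896410e+00 -4.44089210e-16
  1.75429332e+00  6.02149757e-02]
3.202679177409595 1.5 [-1.49494827e-01  1.48335234e-01  1.23896410e+00 -4.44089210e-16
  1.75429332e+00 -1.39785024e-01]
[-1.49494827e-01  2.29636378e-01  8.43761132e-01 -4.44089210e-16
  2.06819514e+00  1.36021498e+00]
wrist cam [0.07784392 0.59972926 0.3829848 ]
```

```bash
cat >> h.py <<'E'
from scipy.spatial.transform import Rotation as Rot
def quat(yaw):
    y=np.array([-np.sin(yaw),np.cos(yaw),0]);z=np.array([0,0,-1.]);x=np.cross(y,z)
    return Rot.from_matrix(np.c_[x,y,z]).as_quat()[[3,0,1,2]]
def fray(im,u,v):
    K=np.array(im["camera_matrix"]);V=np.array(im["view"])
    a=(u-K[0,2])/K[0,0];b=(v-K[1,2])/K[1,1];t=np.hypot(a,b);s=np.sin(t)/t if t>1e-9 else 1
    d=np.array([a*s,-b*s,-np.cos(t)]);Rm=V[:3,:3];return -Rm.T@V[:3,3],Rm.T@d
def fplane(im,u,v,z):
    c,d=fray(im,u,v);return c+d*(z-c[2])/d[2]
def ftri(i1,p1,i2,p2):
    c1,d1=fray(i1,*p1);c2,d2=fray(i2,*p2)
    s=np.linalg.lstsq(np.c_[d1,-d2],c2-c1,rcond=None)[0]
    a=c1+s[0]*d1;b=c2+s[1]*d2
    return (a+b)/2,np.linalg.norm(a-b)
def fproj(im,X):
    K=np.array(im["camera_matrix"]);V=np.array(im["view"])
    p=V[:3,:3]@np.array(X)+V[:3,3];x,y,z=p[0],-p[1],-p[2];r=np.hypot(x,y);t=np.arctan2(r,z)
    return K[0,2]+K[0,0]*t*x/r,K[1,2]+K[1,1]*t*y/r
E
python3 - <<'E'
from h import *
from bench import *
q=quat(np.pi+.06)
t0=state()["time"]
d={}
for i,p in enumerate(([.53,.0,.33],[.55,-.09,.32])):
    move_to(p,q); im=get_image("wrist"); d[i]=im
    cv2.imwrite(f"pics/w{i+1}.png",im["frame"])
s=state();print(t0,s["time"],s["ee_pos"],s["joint_pos"].round(3),s["ft_force"])
pickle.dump(d,open("w.pkl","wb"))
E
```

```text
0.15 3.2083 [ 0.5500339  -0.08956336  0.31996799] [-2.230e-01  1.300e-02  1.151e+00  1.000e-03  1.977e+00  1.288e+00] [ 0.21497418  0.18278014 -0.45832497]
```

View pics/w1.png

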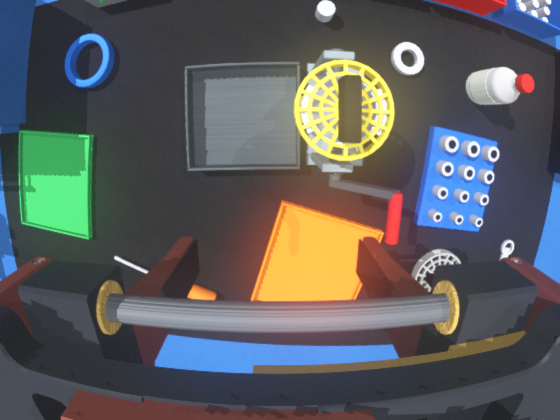

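View pics/w2.png

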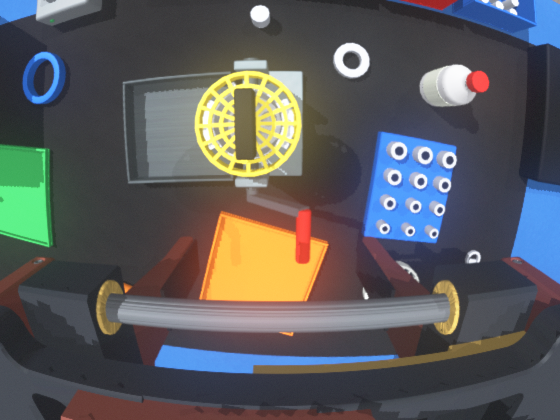

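The first wrist picture shows the cap at (345,110) with its bar at (349,110) and the lever at (394,219). The second shows the cap at (248,124), its bar at (244,124), the lever at (303,236), the dish at left, and the cheek tops at (250,65) and (250,180).

```bash
python3 - <<'E'
from h import *
d=pickle.load(open("w.pkl","rb"));A,B=d[0],d[1]
def big(m):
    c=max(cv2.findContours(m.astype(np.uint8),cv2.RETR_EXTERNAL,cv2.CHAIN_APPROX_NONE)[0],key=cv2.contourArea);return c
res={}
for n,im,rb,rr,ry in(("A",A,(330,72,370,146),(380,185,410,250),(285,50,405,170)),("B",B,(230,84,262,164),(290,200,320,270),(185,60,310,190))):
    y=big(mask(im,(22,110,90),(36,255,255),ry))
    e=cv2.fitEllipse(cv2.convexHull(y));res[n,'cap']=e[0];print(n,"cap",e)
    b=big(mask(im,(0,0,0),(180,255,75),rb));r=cv2.minAreaRect(b);print(n,"bar",r,cv2.boxPoints(r).round(1).tolist());res[n,'bar']=cv2.boxPoints(r)
    m=mask(im,(0,150,60),(10,255,255),rr)|mask(im,(170,150,60),(180,255,255),rr)
    c=big(m);r=cv2.minAreaRect(c);print(n,"red",r);
    bp=cv2.boxPoints(r); bp=bp[np.argsort(bp[:,1])]; res[n,'r1']=bp[:2].mean(0);res[n,'r2']=bp[2:].mean(0)
    bp=res[n,'bar'];bp=bp[np.argsort(bp[:,1])];res[n,'b1']=bp[:2].mean(0);res[n,'b2']=bp[2:].mean(0)
    for k,z in(('cap',.175),('b1',.207),('b2',.207),('r1',.186),('r2',.186)): print(' ',k,fplane(im,*res[n,k],z).round(4))
for k in('cap','b1','b2','r1','r2'):
    p,e=ftri(A,res['A',k],B,res['B',k]);print(k,p.round(4),round(e,4))
g=B["frame"][40:200,110:320];cv2.imwrite("pics/wB.png",cv2.resize(g,None,fx=3.5,fy=3.5,interpolation=cv2.INTER_NEAREST))
E
```

```text
A cap ((343.95306396484375, 109.9015121459961), (100.22010803222656, 102.92967987060547), 140.30189514160156)Traceback (most recent call last):
  File "<stdin>", line 9, in <module>
  File "<stdin>", line 4, in big
ValueError: max() iterable argument is empty
```

```bash
cat > m2.py <<'E'
from h import *
d=pickle.load(open("w.pkl","rb"));A,B=d[0],d[1]
print(A["frame"][110,349],hsv(A)[110,349],hsv(A)[95,349],hsv(B)[124,244])
def big(m):
    c=max(cv2.findContours(m.astype(np.uint8),cv2.RETR_EXTERNAL,cv2.CHAIN_APPROX_NONE)[0],key=cv2.contourArea);return c
res={}
for n,im,rb,rr,ry in(("A",A,(338,72,362,146),(380,185,410,250),(285,50,405,170)),("B",B,(232,84,258,164),(290,200,320,270),(185,60,310,190))):
    y=big(mask(im,(22,110,90),(36,255,255),ry))
    e=cv2.fitEllipse(cv2.convexHull(y));res[n,'cap']=e[0];print(n,"cap",e)
    b=big(cv2.morphologyEx(mask(im,(0,0,0),(180,255,110),rb).astype(np.uint8),cv2.MORPH_OPEN,np.ones((5,5))));r=cv2.minAreaRect(b);print(n,"bar",r,cv2.boxPoints(r).round(1).tolist());res[n,'bar']=cv2.boxPoints(r)
    m=mask(im,(0,150,60),(10,255,255),rr)|mask(im,(170,150,60),(180,255,255),rr)
    c=big(m);r=cv2.minAreaRect(c);print(n,"red",r);
    bp=cv2.boxPoints(r); bp=bp[np.argsort(bp[:,1])]; res[n,'r1']=bp[:2].mean(0);res[n,'r2']=bp[2:].mean(0)
    bp=res[n,'bar'];bp=bp[np.argsort(bp[:,1])];res[n,'b1']=bp[:2].mean(0);res[n,'b2']=bp[2:].mean(0)
    for k,z in(('cap',.175),('b1',.207),('b2',.207),('r1',.186),('r2',.186)): print(' ',k,fplane(im,*res[n,k],z).round(4))
for k in('cap','b1','b2','r1','r2'):
    p,e=ftri(A,res['A',k],B,res['B',k]);print(k,p.round(4),round(e,4))
g=B["frame"][40:200,110:320];cv2.imwrite("pics/wB.png",cv2.resize(g,None,fx=3.5,fy=3.5,interpolation=cv2.INTER_NEAREST))
E
python3 m2.py
```

```text
[ 78 112 123] [ 23  93 123] [ 23  85 120] [ 24  87 117]
A cap ((343.95306396484375, 109.9015121459961), (100.22010803222656, 102.92967987060547), 140.30189514160156)
A bar ((341.5, 82.5), (7.0, 5.0), 90.0) [[339.0, 79.0], [344.0, 79.0], [344.0, 86.0], [339.0, 86.0]]
A red ((393.15386962890625, 218.26922607421875), (14.512063026428223, 52.09458923339844), 7.125016689300537)
  cap [ 0.6178 -0.0568  0.175 ]
  b1 [ 0.6426 -0.0464  0.207 ]
  b2 [ 0.6365 -0.0467  0.207 ]
  r1 [ 0.5438 -0.1149  0.186 ]
  r2 [ 0.4898 -0.1168  0.186 ]
B cap ((247.49801635742188, 123.43250274658203), (106.06018829345703, 106.28839111328125), 36.20794677734375)
B bar ((246.0, 152.5), (11.0, 18.0), 90.0) [[237.0, 147.0], [255.0, 147.0], [255.0, 158.0], [237.0, 158.0]]
B red ((304.83404541015625, 236.2257080078125), (52.63606643676758, 26.761415481567383), 79.04593658447266)
  cap [ 0.6184 -0.0588  0.175 ]
  b1 [ 0.5993 -0.0614  0.207 ]
  b2 [ 0.5902 -0.0618  0.207 ]
  r1 [ 0.5425 -0.1111  0.186 ]
  r2 [ 0.4913 -0.125   0.186 ]
cap [ 0.6183 -0.0582  0.168 ] 0.0001
b1 [ 0.6194 -0.0517  0.2515] 0.0429
b2 [ 0.613  -0.0518  0.2588] 0.0447
r1 [ 0.546  -0.11    0.1983] 0.0003
r2 [ 0.4787 -0.1289  0.1572] 0.0007
```

View pics/wB.png

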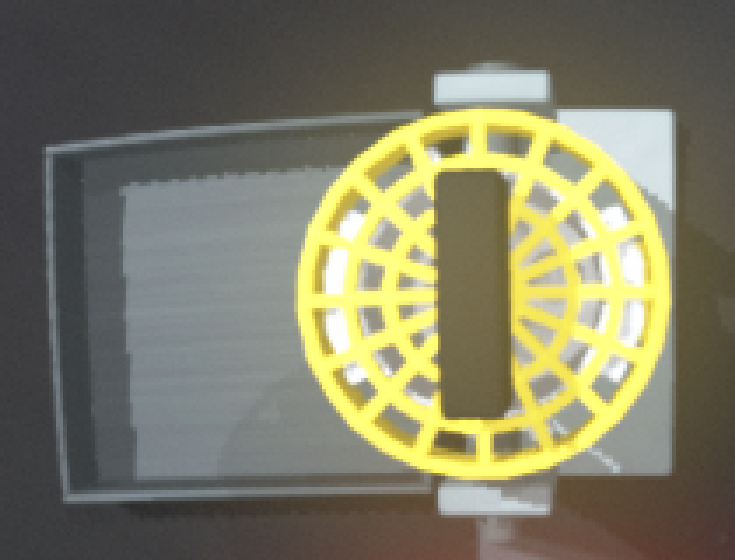

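```bash
sed -i 's/mask(im,(0,0,0),(180,255,110),rb)/mask(im,(15,40,60),(40,135,150),rb)/; s/mask(im,(0,150,60),(10,255,255),rr)/mask(im,(0,225,60),(3,255,255),rr)/;s/(170,150,60)/(172,190,60)/' m2.py; cat >> m2.py <<'E'
for n,im in(("A",A),("B",B)):
    bp=res[n,'bar'];o=im["frame"].copy();cv2.polylines(o,[np.int32(bp)],True,(255,0,255),1)
    for k in('r1','r2'): cv2.circle(o,tuple(int(x) for x in res[n,k]),2,(255,255,0),-1)
    w=o[40:280,170:430];cv2.imwrite(f"pics/ov{n}.png",cv2.resize(w,None,fx=2.4,fy=2.4,interpolation=cv2.INTER_NEAREST))
for k in('bar',):
  for n,im in(("A",A),("B",B)): print(n,[fplane(im,*p,.207)[:2].round(4).tolist() for p in res[n,k]], fplane(im,*res[n,k].mean(0),.207).round(4))
print(ftri(A,res['A','bar'].mean(0),B,res['B','bar'].mean(0)))
E
python3 m2.py
```

```text
[ 78 112 123] [ 23  93 123] [ 23  85 120] [ 24  87 117]
A cap ((343.95306396484375, 109.9015121459961), (100.22010803222656, 102.92967987060547), 140.30189514160156)
A bar ((349.9999694824219, 108.99998474121094), (21.999996185302734, 65.99998474121094), 0.0) [[339.0, 142.0], [339.0, 76.0], [361.0, 76.0], [361.0, 142.0]]Traceback (most recent call last):
  File "m2.py", line 12, in <module>
    c=big(m);r=cv2.minAreaRect(c);print(n,"red",r);
  File "m2.py", line 5, in big
    c=max(cv2.findContours(m.astype(np.uint8),cv2.RETR_EXTERNAL,cv2.CHAIN_APPROX_NONE)[0],key=cv2.contourArea);return c
ValueError: max() iterable argument is empty
```

```bash
python3 -c "
import cv2,numpy as np
a=cv2.imread('pics/ovA.png');b=cv2.imread('pics/ovB.png');cv2.imwrite('pics/ovAB.png',cv2.resize(np.hstack([a,b]),(800,370)))"
```

```text
[ WARN:0@0.017] global loadsave.cpp:275 findDecoder imread_('pics/ovA.png'): can't open/read file: check file path/integrity
[ WARN:0@0.017] global loadsave.cpp:275 findDecoder imread_('pics/ovB.png'): can't open/read file: check file path/integrity
Traceback (most recent call last):
cv2.error: OpenCV(4.12.0) :-1: error: (-5:Bad argument) in function 'resize'
> Overload resolution failed:
>  - src data type = object is not supported
>  - Expected Ptr<cv::UMat> for argument 'src'
```

```bash
sed -i 's/^    m=mask(im.*$/    F=im["frame"].astype(int);m=(F[...,2]>110)\&(F[...,1]<0.3*F[...,2]);k=np.zeros(m.shape,bool);k[rr[1]:rr[3],rr[0]:rr[2]]=1;m=m\&k/' m2.py; python3 m2.py && python3 -c "
import cv2,numpy as np
a=cv2.imread('pics/ovA.png');b=cv2.imread('pics/ovB.png');cv2.imwrite('pics/ovAB.png',cv2.resize(np.hstack([a,b]),(800,370)))"
```

```text
[ 78 112 123] [ 23  93 123] [ 23  85 120] [ 24  87 117]
A cap ((343.95306396484375, 109.9015121459961), (100.22010803222656, 102.92967987060547), 140.30189514160156)
A bar ((349.9999694824219, 108.99998474121094), (21.999996185302734, 65.99998474121094), 0.0) [[339.0, 142.0], [339.0, 76.0], [361.0, 76.0], [361.0, 142.0]]
A red ((389.10400390625, 221.4603729248047), (4.278659820556641, 41.49304962158203), 5.710593223571777)
  cap [ 0.6178 -0.0568  0.175 ]
  b1 [ 0.6461 -0.0536  0.207 ]
  b2 [ 0.5889 -0.0579  0.207 ]
  r1 [ 0.535  -0.1106  0.186 ]
  r2 [ 0.4919 -0.1133  0.186 ]
B cap ((247.49801635742188, 123.43250274658203), (106.06018829345703, 106.28839111328125), 36.20794677734375)
B bar ((244.6997833251953, 123.49334716796875), (69.52806091308594, 20.75514030456543), 88.09085083007812) [[233.1999969482422, 89.0999984741211], [253.89999389648438, 88.4000015258789], [256.20001220703125, 157.89999389648438], [235.5, 158.60000610351562]]
B red ((307.4945068359375, 227.90945434570312), (35.93406677246094, 6.926684379577637), 86.53176879882812)
  cap [ 0.6184 -0.0588  0.175 ]
  b1 [ 0.647  -0.0569  0.207 ]
  b2 [ 0.59   -0.0617  0.207 ]
  r1 [ 0.5433 -0.1171  0.186 ]
  r2 [ 0.5082 -0.1222  0.186 ]
cap [ 0.6183 -0.0582  0.168 ] 0.0001
b1 [ 0.6479 -0.0558  0.1964] 0.0002
b2 [ 0.5885 -0.0606  0.1949] 0.0001
r1 [ 0.5321 -0.1209  0.1573] 0.0067
r2 [ 0.4837 -0.1287  0.1432] 0.0142
A [[0.5881, -0.0482], [0.6449, -0.044], [0.6473, -0.0632], [0.5899, -0.0677]] [ 0.6174 -0.0555  0.207 ]
B [[0.6464, -0.0485], [0.6476, -0.0653], [0.5907, -0.0702], [0.5893, -0.0531]] [ 0.6185 -0.0594  0.207 ]
(array([ 0.6182428 , -0.05821466,  0.19462444]), np.float64(0.00026734500645058025))
```

View pics/ovAB.png

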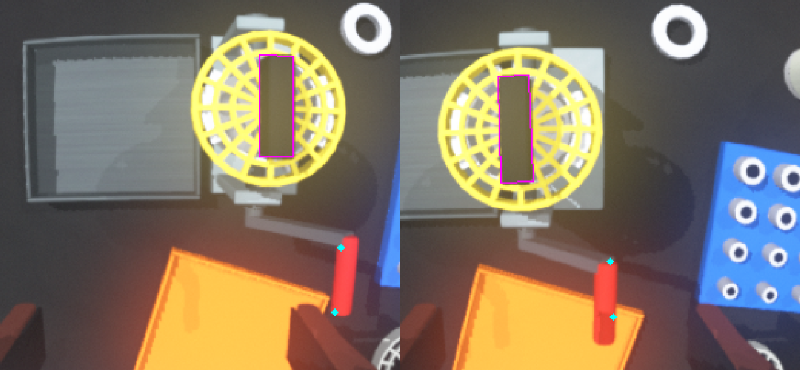

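```bash
python3 - <<'E'
from h import *
from bench import *
d=pickle.load(open("w.pkl","rb"));B=d[1]
a=fplane(B,250.6,65.1,.142);b=fplane(B,251.1,182.9,.142);print(a,b,np.degrees(np.arctan2(*(a-b)[[1,0]])))
q=quat(np.pi+.065)
move_to([.6182,-.0582,.27],q); move_l([.6182,-.0582,.225],0.15)
s=state();print(s["time"],s["ee_pos"],s["ft_force"])
im=get_image("wrist");cv2.imwrite("pics/w3.png",im["frame"])
E
```

```text
[ 0.67817456 -0.05553011  0.142     ] [ 0.55699131 -0.06235107  0.142     ] 3.2215692746644993
4.1083 [ 0.61787015 -0.05841778  0.22664497] [-0.2984722   0.55779765  0.76595651]
```

View pics/w3.png

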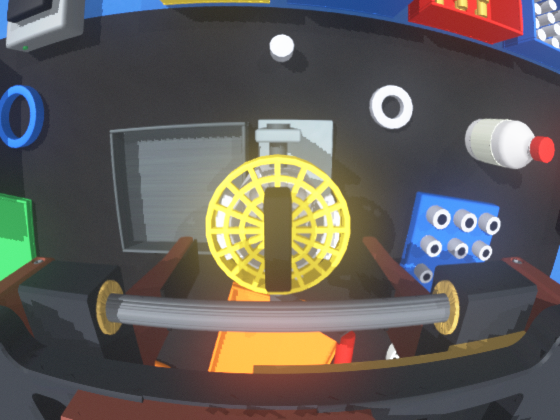

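The bar at column 278 sits midway between the fingers, and the cheek line gives a yaw of 3.2°. I'll descend and close.

```bash
python3 - <<'E'
from h import *
from bench import *
def rep(n):
    s=state();print(n,round(s["time"],2),s["ee_pos"].round(4),"F",s["ft_force"].round(1),"M",s["moment"].round(2),"gap",round(s["finger_gap"],4),"j6",round(s["joint_pos"][5],3))
P=[.6182,-.0582,.190]
move_l(P,0.1);rep("down")
close();rep("closed")
for a in (.2,.6,1.0,1.25):
    move_to(P,quat(np.pi+.060+a));rep(a)
E
```

```text
down 4.66 [ 0.6181 -0.0582  0.1901] F [-0.2  0.6 -0.6] M [-0.06  0.11  0.02] gap 0.088 j6 1.357
closed 5.76 [ 0.6182 -0.0582  0.19  ] F [-0.4  0.8  1. ] M [-0.06  0.08 -0.02] gap 0.0158 j6 1.357
0.2 6.07 [ 0.6182 -0.0582  0.19  ] F [-0.8 -0.2  0.5] M [-0.12  0.16  0.05] gap 0.0156 j6 1.166
0.6 6.53 [ 0.6182 -0.0582  0.19  ] F [-0.2  0.8  0. ] M [-0.06  0.11  0.02] gap 0.0159 j6 0.768
1.0 7.0 [ 0.6182 -0.0582  0.19  ] F [-0.1  0.6 -0.3] M [-0.09  0.07  0.  ] gap 0.0162 j6 0.368
1.25 7.35 [ 0.6182 -0.0582  0.19  ] F [ 0.4  0.4 -0.7] M [-0.06  0.05  0.05] gap 0.0156 j6 0.119
```

```bash
python3 - <<'E'
from h import *
from bench import *
def rep(n):
    s=state();print(n,round(s["time"],2),s["ee_pos"].round(4),"F",s["ft_force"].round(1),"gap",round(s["finger_gap"],4));return s
move_l([.6182,-.0582,.195],.05);s=rep("5")
if abs(s["ft_force"]).max()<12:
    move_l([.6182,-.0582,.225],.08);s=rep("35")
    move_l([.6182,-.0582,.31],.15);rep("up")
    for n in("wrist","scene"):
        im=get_image(n);cv2.imwrite(f"pics/lift_{n}.png",im["frame"])
E
```

```text
5 7.6 [ 0.6184 -0.0582  0.1955] F [ 0.7 -1.1 -1.9] gap 0.0156
35 8.12 [ 0.6185 -0.0582  0.2258] F [ 0.5 -0.7 -2.3] gap 0.0156
up 8.84 [ 0.6181 -0.0582  0.3087] F [ 1.2  0.8 -1.6] gap 0.0161
```

View pics/lift_wrist.png

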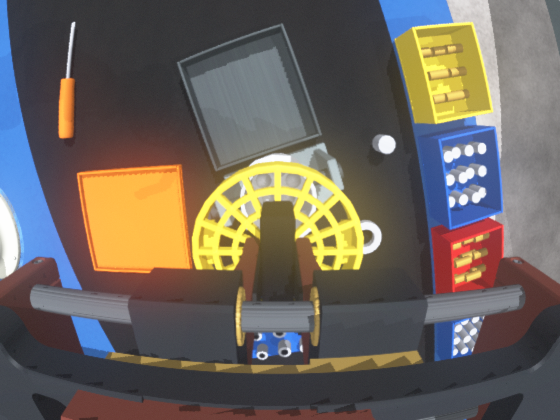

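View pics/lift_scene.png

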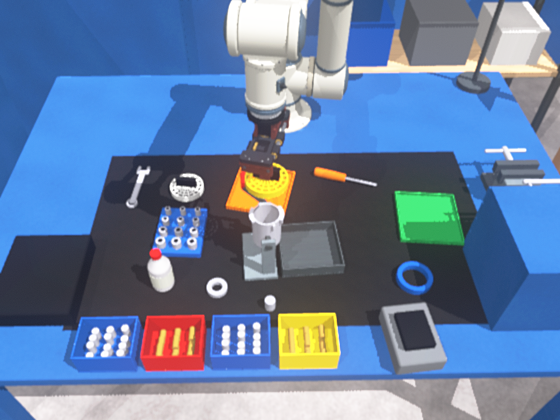

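The cap is off and hanging level. The white-cap and orange-tray decoys are untouched. I'll check the box's position against the gripper body at the tray, then go to hover.

```bash
python3 - <<'E'
from h import *
from bench import *
d=pickle.load(open("im0.pkl","rb"))
for n in("scene","top"):
    P,u,v=pts(d[n],np.ones((420,560),bool))
    k=(P[:,2]>.1)&(P[:,0]>.45)&(P[:,0]<1)&(P[:,1]>.3)&(P[:,1]<.9)
    q=P[k];print(n,k.sum(),np.percentile(q,[1,50,99],axis=0).round(3), "min dist to tray ctr",np.percentile(np.hypot(q[:,0]-.498,q[:,1]-.398),1).round(3))
for yw in (.67,.67+np.pi,.67+.6):
    print(yw,inverse_kinematics([.498,.398,.2],quat(yw)))
E
```

```text
scene 9144 [[0.56  0.468 0.103]
 [0.746 0.496 0.231]
 [0.853 0.623 0.243]] min dist to tray ctr 0.131
top 11481 [[0.552 0.468 0.103]
 [0.702 0.551 0.238]
 [0.848 0.679 0.245]] min dist to tray ctr 0.126
0.67 [ 6.20892452e-01  1.89107169e-01  1.17780948e+00 -4.44089210e-16
  1.77467600e+00 -1.61990388e+00]
3.811592653589793 [ 6.20892452e-01  1.89107169e-01  1.17780948e+00 -4.44089210e-16
  1.77467600e+00  1.52168878e+00]
1.27 [ 6.20892452e-01  1.89107169e-01  1.17780948e+00 -4.44089210e-16
  1.77467600e+00 -2.21990388e+00]
```

```bash
python3 - <<'E'
from h import *
from bench import *
q=quat(.67)
move_to([.49,.39,.27],q);move_l([.49,.39,.16],.15)
s=state();print(s["time"],s["ee_pos"],s["ft_force"],s["finger_gap"])
d={}
for n in("wrist","top","scene"):
    im=get_image(n);d[n]=im;cv2.imwrite(f"pics/tray_{n}.png",im["frame"])
pickle.dump(d,open("tray.pkl","wb"))
E
python3 -c "
import cv2,numpy as np
a=cv2.imread('pics/tray_top.png')[150:310,60:260];b=cv2.imread('pics/tray_scene.png')[130:290,330:530];cv2.imwrite('pics/tray_ab.png',cv2.resize(np.hstack([a,b]),(800,320)))"
```

```text
11.5333 [0.49054156 0.39012444 0.16144614] [-0.19757884  0.26551319 -1.74652442] 0.01570787437394021
```

View pics/tray_wrist.png

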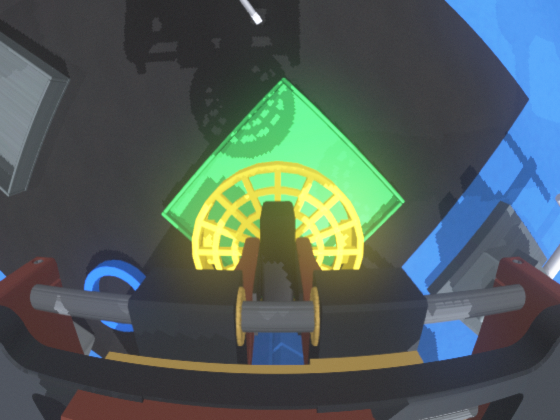

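View pics/tray_ab.png

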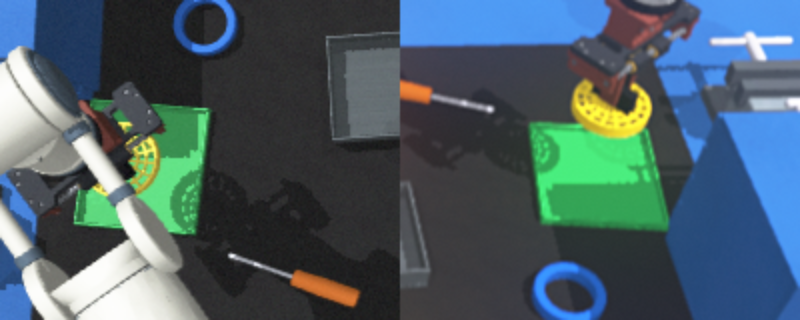

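The wrist picture shows three corners of the green tray, at (285,79), (163,214) and (403,200), with the cap hanging centrally over it. I'll check the tray centre from the two side corners.

```bash
python3 - <<'E'
from h import *
d=pickle.load(open("tray.pkl","rb"));im=d["wrist"]
p=[fplane(im,*c,.014)[:2] for c in((285,79),(163,214),(403,200))];print(np.round(p,4),"centre",(p[1]+p[2])/2,np.linalg.norm(p[0]-p[1]),np.linalg.norm(p[0]-p[2]))
E
python3 - <<'E'
from h import *
from bench import *
def rep(n):
    s=state();print(n,round(s["time"],2),s["ee_pos"].round(4),"F",s["ft_force"].round(1),"gap",round(s["finger_gap"],4));return s
move_l([.49,.39,.055],.1);rep("55")
for z in(.045,.041,.039,.0375,.036,.035):
    move_l([.49,.39,z],.03);s=rep(z)
    if s["ft_force"][2]>2: break
E
```

```text
[[0.399  0.3269]
 [0.5747 0.3107]
 [0.4139 0.4903]] centre [0.49428463 0.40050097] 0.1764109761139058 0.16405125014942004
55 12.88 [0.4905 0.3904 0.0561] F [ 0.7  0.5 -1.1] gap 0.0157
0.045 13.37 [0.4899 0.3899 0.0447] F [ 0.2  0.3 -1.4] gap 0.0158
0.041 13.65 [0.4898 0.3899 0.0407] F [ 0.5  0.4 -1.3] gap 0.0156
0.039 13.9 [0.4899 0.3899 0.0389] F [ 0.   0.1 -1.3] gap 0.0158
0.0375 14.15 [0.49   0.39   0.0374] F [-0.1  1.  -1.5] gap 0.0155
0.036 14.4 [0.49  0.39  0.036] F [ 0.7  0.3 -0.6] gap 0.0159
0.035 14.65 [0.49   0.3901 0.036 ] F [-2.1 -2.3  6.6] gap 0.016
```

Contact comes at TCP z = 0.036, which matches the prediction. I'll release, rise straight up and check.

```bash
python3 - <<'E'
from h import *
from bench import *
def rep(n):
    s=state();print(n,round(s["time"],2),s["ee_pos"].round(4),"F",s["ft_force"].round(1),"gap",round(s["finger_gap"],4));return s
move_l([.49,.39,.036],.03)
gripper_open();rep("open")
move_l([.49,.39,.12],.12);move_l([.49,.39,.25],.25)
# swing towards lever
q=quat(np.pi+.056)
print(inverse_kinematics([.49,-.12,.33],q))
move_to([.47,-.11,.34],q);rep("hov")
d={}
for n in("wrist","top","scene"):
    im=get_image(n);d[n]=im;cv2.imwrite(f"pics/l_{n}.png",im["frame"])
pickle.dump(d,open("l.pkl","wb"))
E
```

```text
open 16.08 [0.49  0.39  0.036] F [0.1 0.4 0.3] gap 0.0877
[-3.07618274e-01 -1.20659144e-01  1.26235050e+00 -4.44089210e-16
  1.99990130e+00  1.20717805e+00]
hov 20.01 [ 0.4701 -0.1097  0.3397] F [-0.6  0.3 -0.5] gap 0.0879
```

View pics/l_wrist.png

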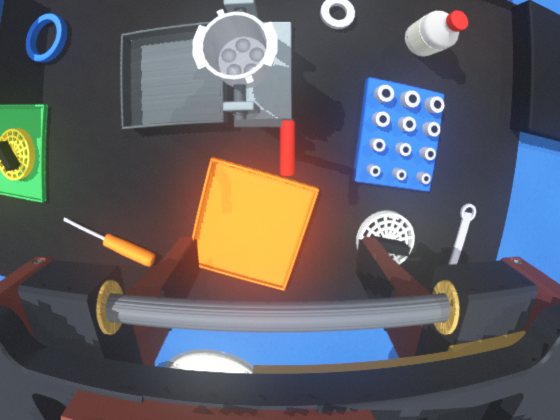

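View pics/l_top.png

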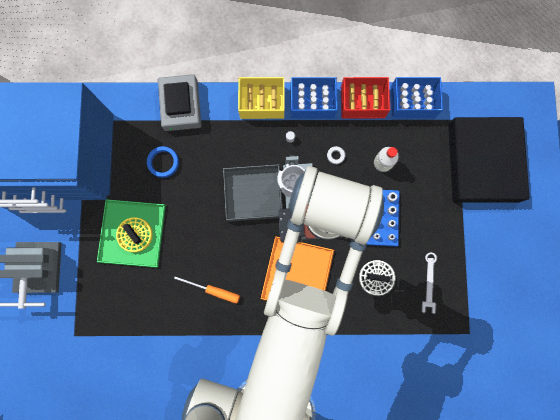

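View pics/l_scene.png

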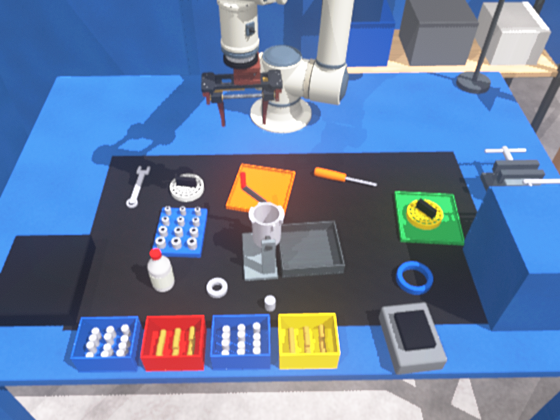

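The cap lies flat in the tray, grip side up, at (133,234) in the top view and (424,213) in the scene view. The wrist picture shows the open barrel with five balls at (236,47) and the lever at (287,147). I'll refine the lever and axle points, then make the arc.

```bash
python3 - <<'E'
from h import *
d=pickle.load(open("l.pkl","rb"));im=d["wrist"];w=pickle.load(open("w.pkl","rb"))
def red(im,roi):
    m=(mask(im,(0,150,60),(5,255,255),roi)|mask(im,(172,150,60),(180,255,255),roi)).astype(np.uint8)
    c=max(cv2.findContours(m,cv2.RETR_EXTERNAL,cv2.CHAIN_APPROX_NONE)[0],key=cv2.contourArea);r=cv2.minAreaRect(c);print(r)
    bp=cv2.boxPoints(r);bp=bp[np.argsort(bp[:,1])];return bp[:2].mean(0),bp[2:].mean(0)
a=red(im,(275,110,300,182))
A=w[0];b=red(A,(380,185,410,250))
for k in(0,1): print(fplane(im,*a[k],.186).round(4),fplane(A,*b[k],.186).round(4),ftri(im,a[k],A,b[k]))
m=(np.array(a[0])+a[1])/2;n=(np.array(b[0])+b[1])/2;print(ftri(im,m,A,n))
# barrel rim
y=mask(im,(0,0,165),(180,40,255),(185,5,285,90)).astype(np.uint8)
c=cv2.convexHull(np.vstack([x for x in cv2.findContours(y,cv2.RETR_EXTERNAL,cv2.CHAIN_APPROX_NONE)[0] if cv2.contourArea(x)>50]))
e=cv2.fitEllipse(c);print(e,fplane(im,*e[0],.172))
ax=np.array([.6182,-.0582]);yw=.056;c_,s_=np.cos(yw),np.sin(yw)
print("expected grip",ax+np.array([c_*-.110-s_*-.052,s_*-.110+c_*-.052]))
E
```

```text
((286.65045166015625, 148.74337768554688), (18.02665138244629, 56.34159469604492), 3.8140745162963867)
((393.4158630371094, 218.34158325195312), (14.030025482177734, 51.94094467163086), 5.710592269897461)
[ 0.5431 -0.1157  0.186 ] [ 0.5437 -0.1145  0.186 ] (array([ 0.54313934, -0.11576155,  0.18292575]), np.float64(7.060146261150508e-05))
[ 0.4895 -0.1154  0.186 ] [ 0.4897 -0.1179  0.186 ] (array([ 0.49089119, -0.11559196,  0.19079653]), np.float64(0.001395647876513267))
(array([ 0.51687552, -0.11575732,  0.18581372]), np.float64(0.0009049488714236258))
((241.22177124023438, 47.79979705810547), (83.0413818359375, 101.33631896972656), 88.36253356933594) [ 0.61430829 -0.06579574  0.172     ]
expected grip [ 0.51128291 -0.11627527]
```

The lever bar triangulates to (0.517, -0.116, 0.186), in agreement with the axle and the 80 mm radius. I'll grip it and start the arc, watching the forces.

```bash
cat > arc.py <<'E'
from h import *
from bench import *
ax=np.array([.6182,-.0582]);yw=.056;c_,s_=np.cos(yw),np.sin(yw)
Q=quat(np.pi+yw)
def bar(th,r=.08,xl=-.109):
    p=th-.7;yl=r*np.sin(p);return np.array([ax[0]+c_*xl-s_*yl,ax[1]+s_*xl+c_*yl,.125+r*np.cos(p)])
def tcp(th,dz=0): return bar(th)+[0,0,-.011+dz]
def rep(n):
    s=state();print(n,round(s["time"],2),s["ee_pos"].round(4),"F",s["ft_force"].round(1),"M",s["moment"].round(2),"gap",round(s["finger_gap"],4));return s
E
python3 - <<'E'
from arc import *
p=tcp(0);print(p)
move_to(p+[0,0,.06],Q);move_l(p,.1);rep("down")
close();rep("closed")
for th in(.15,.35,.55):
    move_l(tcp(th),.05);s=rep(th)
    if np.linalg.norm(s["ft_force"])>40: break
im=get_image("wrist");cv2.imwrite("pics/lev1.png",im["frame"])
im=get_image("scene");cv2.imwrite("pics/lev1s.png",im["frame"][130:310,180:400])
E
```

```text
[ 0.51225545 -0.11575744  0.17518737]
down 21.43 [ 0.5125 -0.1159  0.1761] F [ 0.5 -0.6  0.2] M [-0.05  0.12 -0.01] gap 0.0875
closed 22.57 [ 0.5123 -0.1163  0.1753] F [ 0.4 -2.9 -0.8] M [-0.57  0.07  0.03] gap 0.0132
0.15 22.97 [ 0.5118 -0.1072  0.1826] F [-0.2 -4.4  1.1] M [-1.08  0.12  0.04] gap 0.0136
0.35 23.43 [ 0.511  -0.0936  0.1907] F [-2.6 -7.7  4.4] M [-1.46  0.43  0.  ] gap 0.0134
0.55 23.9 [ 0.5101 -0.0785  0.1961] F [-2.8 -8.8 10. ] M [-1.72  0.81 -0.02] gap 0.0132
```

View pics/lev1.png

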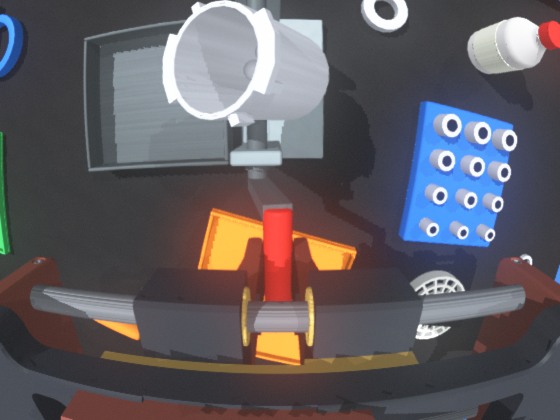

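View pics/lev1s.png

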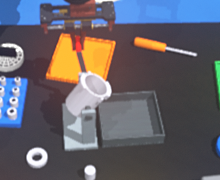

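The barrel is tipping with the lever (mouth at (215,60) in the wrist view) at modest forces, so I'll continue.

```bash
python3 - <<'E'
from arc import *
ok=True
for th in(.75,.95,1.15,1.35,1.5):
    move_l(tcp(th),.05);s=rep(th)
    if np.linalg.norm(s["ft_force"])>45: ok=False;break
im=get_image("wrist");cv2.imwrite("pics/lev2.png",im["frame"])
E
```

```text
0.75 24.47 [ 0.5097 -0.062   0.1967] F [-2.  -6.2  9.2] M [-1.4   0.33  0.01] gap 0.0128
0.95 24.93 [ 0.509  -0.0458  0.1934] F [ 0.6 -5.   5.7] M [-1.15  0.04  0.04] gap 0.0132
1.15 25.4 [ 0.5082 -0.0307  0.1876] F [ 1.2 -5.4  4.7] M [-1.12 -0.18  0.03] gap 0.0133
1.35 25.87 [ 0.5076 -0.0171  0.1789] F [ 2.8 -6.   1.8] M [-1.22 -0.38  0.  ] gap 0.0133
1.5 26.26 [ 0.5072 -0.0082  0.1708] F [ 3.9 -5.7  2.3] M [-1.16 -0.48  0.  ] gap 0.0129
```

View pics/lev2.png

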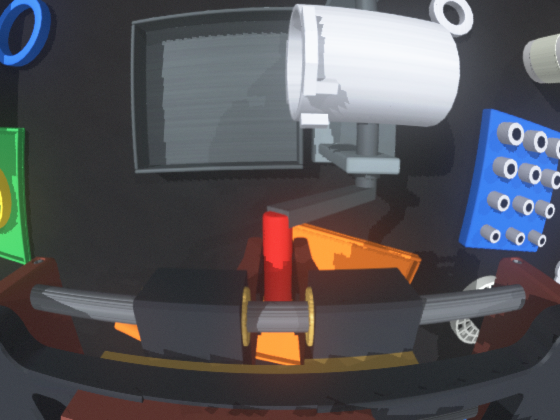

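The barrel is about level, with its mouth at (297,65) over the dish. I'll pour slowly to 2.15.

```bash
python3 - <<'E'
from arc import *
for th in(1.65,1.75,1.85,1.95,2.05,2.15):
    move_l(tcp(th),.035);s=rep(th)
    if np.linalg.norm(s["ft_force"])>45: break
hold(.8);rep("hold")
for n in("wrist","top","scene"):
    im=get_image(n);cv2.imwrite(f"pics/lev3_{n}.png",im["frame"])
a=cv2.imread("pics/lev3_top.png")[120:260,200:360];b=cv2.imread("pics/lev3_scene.png")[160:300,210:370]
cv2.imwrite("pics/lev3_ab.png",cv2.resize(np.hstack([a,b]),(800,350)))
E
```

```text
1.65 26.8 [ 0.5069 -0.001   0.1618] F [ 3.7 -6.3  2.1] M [-1.35 -0.39  0.01] gap 0.0134
1.75 27.18 [0.5066 0.0032 0.155 ] F [ 4.3 -7.6  2.7] M [-1.51 -0.4  -0.01] gap 0.0132
1.85 27.55 [0.5064 0.0068 0.1479] F [ 3.9 -7.1  2. ] M [-1.52 -0.4  -0.04] gap 0.0137
1.95 27.93 [0.5063 0.0097 0.1405] F [ 2.1 -7.2  2. ] M [-1.47 -0.32  0.05] gap 0.0136
2.05 28.3 [0.5061 0.012  0.1329] F [ 3.1 -7.5  3.1] M [-1.39 -0.27  0.08] gap 0.0132
2.15 28.68 [0.506  0.0136 0.1251] F [ 1.8 -5.9  3.2] M [-1.11 -0.29  0.07] gap 0.0128
hold 29.48 [0.506  0.0137 0.125 ] F [ 1.6 -6.4  2.8] M [-1.15 -0.25  0.03] gap 0.0132
```

View pics/lev3_wrist.png

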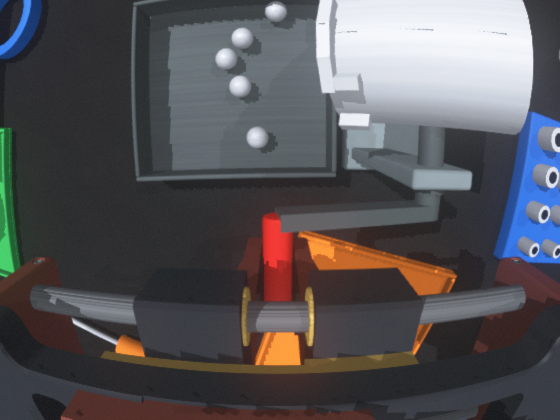

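View pics/lev3_ab.png

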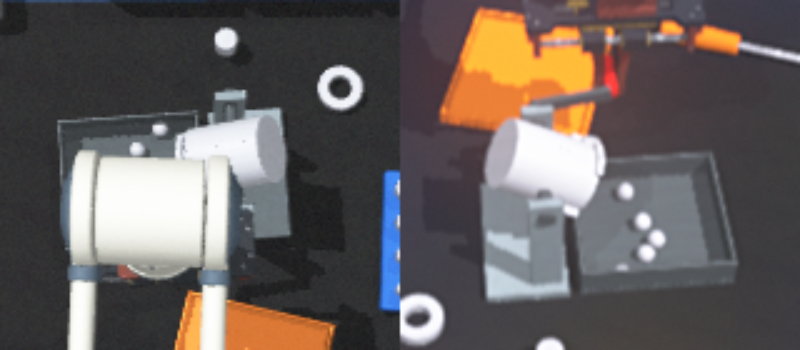

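All five balls are in the dish in the wrist view, at (276,12), (242,38), (227,59), (240,87) and (257,137). I'll release and withdraw.

```bash
python3 - <<'E'
from arc import *
gripper_open();rep("open")
p=tcp(2.15)
move_l(p+[0,0,.12],.12);move_l([.43,.02,.34],.2);rep("up");hold(.3)
d={}
for n in("wrist","top","scene"):
    im=get_image(n);d[n]=im;cv2.imwrite(f"pics/end_{n}.png",im["frame"])
pickle.dump(d,open("end.pkl","wb"))
E
```

```text
open 30.83 [0.5049 0.015  0.1236] F [ 0.  -0.9 -0.3] M [0.02 0.2  0.01] gap 0.088
up 32.74 [0.4302 0.0199 0.3387] F [-0.2 -0.4 -0. ] M [ 0.01  0.13 -0.01] gap 0.0882
```

View pics/end_wrist.png

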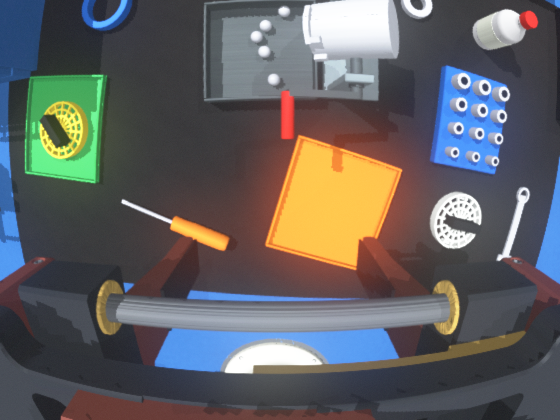

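View pics/end_scene.png

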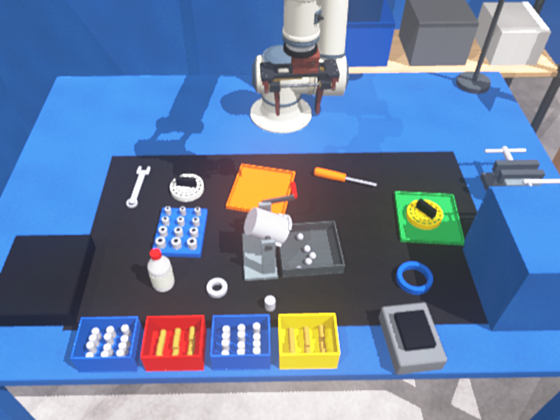

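Everything is in place: five balls in the dish near (265,45) in the wrist view, the lever over at (287,115), and the cap flat in the tray at (63,129). I'll do a quick numeric check and then hand in.

```bash
python3 - <<'E'
from h import *
d=pickle.load(open("end.pkl","rb"));W=d["wrist"]
dish=np.array([fplane(W,u,v,.036)[:2] for u,v in((204,3),(206,101),(379,101))]);print("dish rim pts",dish.round(3))
for u,v in((284,12),(265,26),(257,36),(264,52),(274,80)): print("ball",fplane(W,u,v,.013).round(3))
T=d["top"];y=mask(T,(22,120,120),(35,255,255),(100,200,165,270))
P,_,_=pts(T,y);print("cap top",P.mean(0).round(4),np.percentile(P[:,2],[10,50,90]).round(4),"plane tilt",np.linalg.lstsq(np.c_[P[:,:2],np.ones(len(P))],P[:,2],rcond=None)[0].round(3))
S=d["scene"]
lev=pts(S,mask(S,(0,150,80),(8,255,255),(285,175,302,205))|mask(S,(172,150,80),(180,255,255),(285,175,302,205)))[0];print("lever",np.median(lev,0).round(3))
E
python3 - <<'E'
from bench import *
s=state();print(s["time"],abs(s["dq"]).max())
job_done()
E
```

```text
dish rim pts [[ 0.675  0.139]
 [ 0.527  0.126]
 [ 0.544 -0.119]]
ball [0.67  0.024 0.013]
ball [0.646 0.05  0.013]
ball [0.629 0.061 0.013]
ball [0.605 0.049 0.013]
ball [0.563 0.032 0.013]
cap top [0.4894 0.388  0.0203] [0.0102 0.0212 0.0263] plane tilt [0.007 0.006 0.015]
lever [0.505 0.015 0.143]
33.1917 0.004810650105317378
the job is handed in; nothing more can be done
```

The job is handed in at about 33 s of the 61 s allowed; no verdict was reported. I turned the yellow cap about 1.25 rad counter-clockwise, lifted it off and set it down in the green tray. I then gripped the red lever and swung it over to a tilt of about 2.15 rad, so the balls poured into the dish. I let go and withdrew clear of everything.

**Last checks:**
- **Balls:** all five are seen inside the dish walls (x 0.563–0.670, y 0.024–0.061).
- **Cap:** it lies about 11 mm from the tray centre, grip side up. A plane fitted to the depth points tilts under 0.01 rad. The grate top reads about 21 mm against 23 mm expected.
- **Lever:** the bar stays at (0.505, 0.015, 0.143), which fits a tilt of about 2.1 rad.
- **Forces:** wrist-force readings stayed below about 15 N at every check.
- **Bystanders:** they look unmoved in the final views. I did not measure their positions or the dish's position.

**Disagreements:**
- The centre of the visible red bar measured about 6 mm nearer the barrel than the stated grip point, along the axle only. It did not matter for the grip.
- The top and scene cameras differed by up to 8 mm in x for the tray and the cap, so I relied on the wrist views for the cap.
- In the final picture, one pixel I took for a dish corner, at (379,101), was really part of the stand, so I ignored it.

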